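# Stop the out-of-round disc at its high spot and brake it

## Robot

A 7-joint arm with a two-finger parallel gripper is mounted at the origin on the work surface. World frame = base frame: x ahead of the robot, y to its left, z up, the work surface at z = 0. Lengths are in m, angles in rad, forces in N, time in s.
With the tool pointing down it reaches from about 0.35 to 0.9 m from the base axis. Payload 19.9 kg.
Tool frame: the origin (TCP) lies between the finger pads; the fingertips stand 22 mm ahead of it and the grasp point (between the pads) lies 3 mm ahead of it (manip.nose_length is the distance from the TCP to the fingertips, in m); y points along the fingers, x is the direction in which the jaws open and shut, and the axes are right-handed (so a half turn about y gives the same grasp; the last joint's range is limited). The gripper opens to 94 mm and grips with 3 to 60 N. Pads are 16 mm wide; open, the fingers measure 119 mm over their backs; the gripper's body (75 mm by 177 mm) begins 78 mm behind the grasp point.
Start: joints at [1.089, 0.417, -0.01, 1.614, 0.005, 1.111, -0.053], TCP at [0.266, -0.566, 0.227] pointing down, gripper open.
Joint ranges: [-2.81, 2.81], [-0.39, 2.02], [-1.27, 1.25], [0.06, 2.57], [-1.19, 4.33], [0.19, 2], [-2.82, 2.82]. Speed limits (rad/s): [1.89, 1.89, 2.39, 2.39, 3.01, 3.01, 3.01].

## Interface

Orientations are given as a 3x3 rotation matrix whose columns are the frame's x, y, z axes.
In Python, from rig import manip gives the robot as it stands.
- The arm moves only by the tool move_arm, never from a script. Its argument "commands" is a list of rows, each a list of 2 entries, a list of its own where there are three numbers: the shift along the tool's x, y, z in cm, then the turn, a rotation vector about the tool's x, y, z in rad. In form: [[[x, y, z], [rx, ry, rz]], ...]. A call has 1 to 12 rows; each row shifts and turns the commanded pose from where the row before left it, along the tool's axes as they then stand; what a row does not reach is not made up. A row lasts 1/8 s, in which the tool goes at most 62.5 mm and 10.7 degrees, less where a joint would pass 70% of its speed; a pose out of reach is approached as far as the arm can. A call with a gripper value outside its range is refused whole. "fingers" is the closure, from -1 (fully open) to 1 (shut), set as the call begins (left out, the last holds). The fingers move at their own pace and stop on an object; the grip force is fixed at half the most. Time passes only in rows, so rows that do not move let the fingers close. It gives the time, the measured TCP pose, the force and the opening at its end, in the units of the state.
- manip.sense(): the state, without advancing time (a new reading comes with each control period).
- manip.get_image(name): name is "side" or "top"; returns the picture (384x512x3 uint8, blue, green, red); there is no depth.
- manip.calibration(name): a dict with "fx", "fy", "cx", "cy" (pixels), "origin" and "attitude" of the camera in the world. Camera axes: x right, y down, z forward; pixel columns grow to the right and rows downward; lengths in m; the calibration is good to about 2 mm. A picture is of the moment at which its call begins. calibration takes no time and is no camera call.
- manip.job_done(): hands the job in, once; it reports no verdict.
The state is a dict: "clock": time; "joint_pos": joint angles; "qvel": joint speeds; "joint_torque": joint torques, N m; "ee_pos": TCP position; "ee_rot": TCP orientation; "wrist_force": force on the tool from outside, world axes, zero at the start; "moment": the same for the moment, N m; "grip_width": opening from 0.0 (shut) to 1.0 (fully open).
Only numpy, scipy, OpenCV 4.12 (cv2) and the standard library are available. Lean on these libraries where they do the work, as an engineer would, in place of code of your own. Each camera call takes 0.05 s, during which the arm holds its last target. There are 200 camera calls.

## Task

The aluminium disc on the run-out rig is out of round. Turn it slowly by its crank against the gauge's spring feeler, to find the highest spot of its rim by feel (there is a lesser swell as well), and stop with that high spot at the feeler's tip. Then pull the brake lever on until it bears firmly, without forcing it, so that the disc stays parked there for marking; do not touch the gauge or disturb the two loose bits on the base plate.

Things in the scene. Friction and masses are not known exactly. Their poses are not given: they have to be found in the camera images.
- rotor: The rig's upright spindle: brake drum (80 mm across) below, crank arm and nut on top. Origin on the turning axis, 30 mm above the table; z up, x along the crank arm. It carries the disc (about 160 mm across, rim 60 to 75 mm above the table, two low swells, one higher, each the same on both sides of its top), clamped at an unknown angle. Turns without end both ways and stays where it is let go.
- crank_grip (a point): Middle height of the upright crank handle: black cylinder, 16 mm across, 50 mm tall, 60 mm from the spindle axis, this point 113 mm above the table (disc top at 75, crank arm top at 81 mm). The handle spins freely on its pin, so it can be carried round the circle without turning the hand. Drag felt here: about 2 N on plain rim, 7 to 12 N on the high spot, 3 to 7 N on the lesser swell.
- gauge: Grey feeler gauge, 40 x 46 x 68 mm block on the base plate, 124 mm from the spindle axis; origin at its foot, y points to the spindle. Its spring stylus (round 12 mm tip) always bears on the rim there: about 4 N on plain rim, 10 N at the top of the lesser swell, 18 N at the high spot. Rubbing drags more the harder it presses; the drag peaks a little before a top, alike in both turning directions.
- brake: Flat steel brake lever that turns about an upright pivot; origin on the pivot, 30 mm above the table, z up, y along the lever to its knob. Pulled on anticlockwise seen from above (knob moves towards its own -x, inwards). A sprung rubber shoe on it meets the drum after 0.1 to 0.25 rad (20 to 45 mm at the knob). It stays where it is left.
- brake_grip (a point): Middle of the upright black brake knob: 20 mm across, 58 mm tall, this point 92 mm above the table, 173 mm from the pivot. Pulling takes about 5 N while the shoe is clear, then rises: 6.5 N once it bears on the drum with 6 N, 8 N (3 N more than when clear) when well set with about 11 N, 11 N when forced to 22 N.
- slotted_mass: Loose brass mass on the base plate's corner, 44 mm across, 30 mm tall; origin under its centre. Leave alone.
- spacer: Loose steel ring on the base plate, 40 mm across, 12 mm tall; origin under its centre. Leave alone.

How it is judged:
On the way, in this order (a step that is already met when the one before it is completed fails the run):
1. the disc stands still with its high spot on the feeler (contact force between rotor and gauge above 16.5 N and angular speed of rotor below 0.06 rad/s), for 0.2 s.
2. the brake shoe bears firmly on the drum (contact force between rotor and brake above 6 N), for 0.2 s.
At the end, for the whole second after the job is handed in: the disc is at rest with its high spot on the feeler, within about 8 degrees of the top (the feeler presses the rim with over 16.5 N of its 18.2 N peak), and the brake shoe bears on the drum with over 6 N (all of step 1 and contact force between rotor and brake above 6 N); the robot touches nothing.
It fails at once if the disc is spun fast (angular speed of rotor above 4 rad/s).
It fails at once if the brake is forced (contact force between rotor and brake above 22 N).
It fails at once if the gauge is touched by the robot (contact force between any of the fingers, the arm and gauge above 2 N).
It fails at once if a loose bit on the base plate is disturbed (distance of any of slotted_mass, spacer from where it was at the start of the episode above 0.015 m).
It also fails if it takes over 72 s, if anything falls off the work surface, if the arm or the gripper's body presses on something with over 40 N, if the wrist force passes 120 N, or if a joint passes its speed limit or range.

## Working session

There is one attempt and no reset: what is moved stays moved. The work goes in short steps, Python scripts to look and compute and a tool call to move; the robot and the scene stay as the last step left them, time stands still between calls to the robot, and variables do not carry over. Pictures are saved under pics/ and viewed, about 8 in all and at most 12, crops included, and the job is handed in when it is done.

Besides the shell and the picture viewer there is one more tool, called as name(argument=value, ...), one argument or row to a line, values as JSON. move_arm: Moves the arm, as the interface text tells. Its arguments: {"type":"object","properties":{"commands":{"type":"array","items":{"type":"array"}},"fingers":{"type":"number"}},"required":["commands"]}

```bash
mkdir -p pics; ls
python3 - <<'E'
from rig import manip
import cv2
for n in("top","side"):
    im=manip.get_image(n); cv2.imwrite(f"pics/{n}0.png",im); print(n,manip.calibration(n))
s=manip.sense(); print(s)
E
```

```text
pics
top {'fx': 368.90177921277007, 'fy': 368.90177921277007, 'cx': 253.65625004164932, 'cy': 192.86955596598372, 'origin': array([0.4571082 , 0.02510329, 0.76026822]), 'attitude': array([[-0.0225899 , -0.98766848,  0.15492147],
       [-0.99895564,  0.01614349, -0.04274353],
       [ 0.03971546, -0.15572525, -0.98700169]])}
side {'fx': 371.41973602242035, 'fy': 371.41973602242035, 'cx': 255.13777977989653, 'cy': 194.32685848627196, 'origin': array([ 0.44602816, -0.58698066,  0.50112761]), 'attitude': array([[ 0.98094778, -0.09639419,  0.1686701 ],
       [-0.19382718, -0.54430693,  0.81618686],
       [ 0.01313264, -0.83332954, -0.55262049]])}
{'clock': 0.1, 'joint_pos': array([ 1.08949508,  0.41791546, -0.01030244,  1.6141049 ,  0.00467771,
        1.11071941, -0.05295956]), 'qvel': array([-4.42667316e-04, -1.13426678e-03,  6.72245105e-04, -2.15247124e-05,
       -2.13488492e-04,  1.52783617e-03,  8.19200553e-04]), 'joint_torque': array([ 1.91218714e-03, -8.52579260e+01,  6.40098955e-01, -4.26691175e+01,
       -4.89413738e-02,  1.64562219e-02, -2.24276721e-05]), 'ee_pos': array([ 0.26596016, -0.56523462,  0.22689092]), 'ee_rot': array([[ 4.25793684e-01, -5.38129286e-04,  9.04820120e-01],
       [-9.04819585e-01,  9.85787867e-04,  4.25794018e-01],
       [-1.12109293e-03, -9.99999369e-01, -6.71676698e-05]]), 'wrist_force': array([ 0.69002689, -0.19209525,  0.46774333]), 'moment': array([-0.01090661,  0.01421374,  0.00617073]), 'grip_width': 1.0000848115516023}
```

View pics/top0.png

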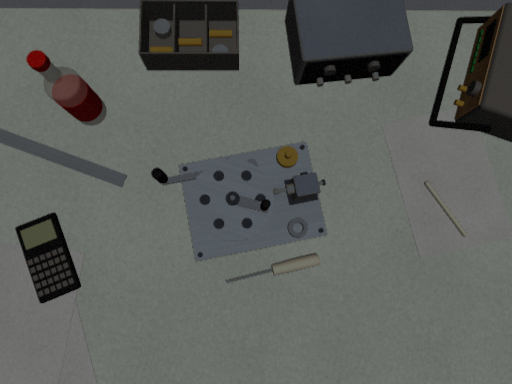

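View pics/side0.png

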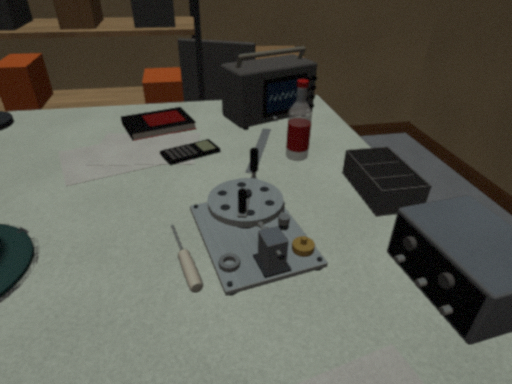

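The top view shows the spindle near (233,198), the crank handle at (265,205), the gauge at (303,187) with its stylus pointing left, the brake knob at (160,175) and the brake pivot near (253,163). The brass mass is at (287,156) and the ring at (298,228). Next I'll measure these.

```bash
cat > h.py <<'E'
from rig import manip
import cv2, numpy as np
def ray(n,u,v):
    c=manip.calibration(n); d=c["attitude"]@np.array([(u-c["cx"])/c["fx"],(v-c["cy"])/c["fy"],1]); return c["origin"],d
def onz(n,u,v,z):
    o,d=ray(n,u,v); return o+d*(z-o[2])/d[2]
def proj(n,p):
    c=manip.calibration(n); q=c["attitude"].T@(np.array(p)-c["origin"]); return c["cx"]+c["fx"]*q[0]/q[2],c["cy"]+c["fy"]*q[1]/q[2]
def dark(im,box,t=28):
    x0,y0,x1,y1=box; m=(im[y0:y1,x0:x1].max(2)<t).astype(np.uint8)
    n,l,s,c=cv2.connectedComponentsWithStats(m)
    return [(s[i][:5]+[x0,y0,0,0,0],c[i]+[x0,y0]) for i in range(1,n) if s[i][4]>15]
E
python3 - <<'E'
from h import *
t=cv2.imread("pics/top0.png"); s=cv2.imread("pics/side0.png")
for nm,im,b in(("top crank",t,(235,190,280,220)),("top knob",t,(145,160,175,190)),("side crank",s,(230,180,256,220)),("side knob",s,(240,140,270,180))):
    print(nm,dark(im,b))
a=cv2.resize(t[130:270,140:340],None,fx=4,fy=4,interpolation=cv2.INTER_CUBIC)
a=cv2.convertScaleAbs(a,alpha=1.5); cv2.imwrite("pics/topc.png",a)
for u,v,z in((233,198,.085),(265,205,.138),(160,175,.121),(253,163,.035),(303,187,.068),(287,156,.04),(298,228,.02)): print(u,v,onz("top",u,v,z).round(4))
E
```

```text
top crank [(array([261, 199,   9,  11,  79]), array([264.7721519 , 204.24050633]))]
top knob [(array([152, 169,  16,  14, 147]), array([159.36734694, 175.50340136]))]
side crank [(array([239, 189,  10,  24, 160]), array([242.1625, 200.3375]))]
side knob [(array([251, 149,   7,  23, 129]), array([253.52713178, 159.62015504]))]
233 198 [0.5541 0.0342 0.085 ]
265 205 [ 0.5336 -0.0207  0.138 ]
160 175 [0.5918 0.1608 0.121 ]
253 163 [ 0.632  -0.0064  0.035 ]
303 187 [ 0.5756 -0.0998  0.068 ]
287 156 [ 0.6443 -0.0751  0.04  ]
298 228 [ 0.5003 -0.0946  0.02  ]
```

View pics/topc.png

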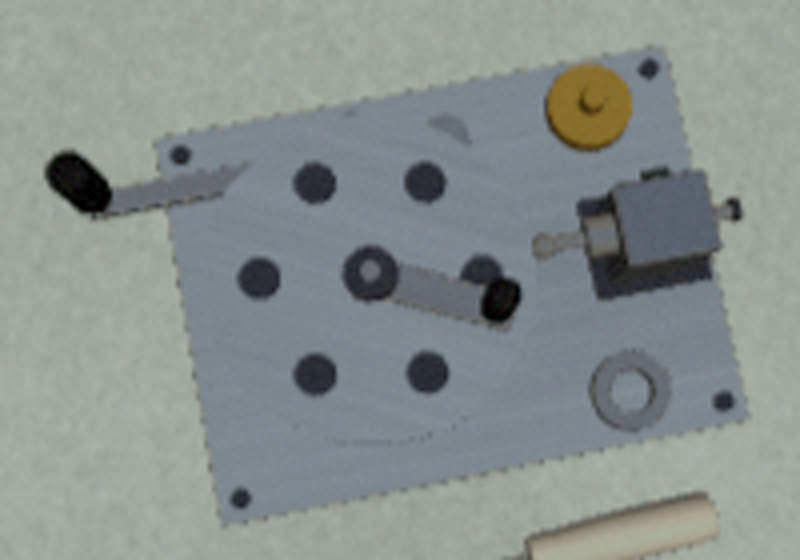

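The enlarged crop shows the nut at (370,271), disc holes averaging (370,277), gauge tip at (545,246) and the knob at (77,180). The exposed part of the pivot boss is near (450,127). Next I'll triangulate the handles.

Run:
```python
from h import *
def tri(a,b):
    (o1,d1),(o2,d2)=ray("top",*a),ray("side",*b)
    A=np.stack([d1,-d2],1); k=np.linalg.lstsq(A,o2-o1,rcond=None)[0]
    p,q=o1+d1*k[0],o2+d2*k[1]; return ((p+q)/2).round(4),round(np.linalg.norm(p-q),4)
sp=onz("top",232.6,199.2,.075); 
print("spindle",sp.round(4), onz("top",232.5,197.8,.088).round(4))
cg=tri((264.8,204.2),(242.2,200.3)); kg=tri((159.4,175.5),(253.5,159.6))
print("crank",cg,"r",np.linalg.norm(cg[0][:2]-sp[:2]),"knob",kg)
pv=onz("top",252,162.5,.035)
print("knob r to pivot",pv.round(4),np.linalg.norm(kg[0][:2]-pv[:2]))
tip=onz("top",276,191.5,.0675); print("tip",tip.round(4),np.linalg.norm(tip[:2]-sp[:2]))
a=lambda p:round(float(np.degrees(np.arctan2(p[1]-sp[1],p[0]-sp[0]))),1)
print("angles crank,tip,knob",a(cg[0]),a(tip),a(kg[0]))
s=manip.sense();T=s["ee_rot"].T
g=np.array([cg[0][0],cg[0][1],.121])  # TCP target
print("tool shift to crank (cm)",(T@(g-s["ee_pos"])*100).round(2))
```

```text
spindle [0.5533 0.0352 0.075 ] [0.5541 0.0351 0.088 ]
crank (array([ 0.5384, -0.0225,  0.1084]), np.float64(0.0004)) r 0.059554455525056005 knob (array([0.5975, 0.169 , 0.0877]), np.float64(0.0009))
knob r to pivot [ 0.633  -0.0044  0.035 ] 0.17696575414588067
tip [ 0.5678 -0.0476  0.0675] 0.0840409257197051
angles crank,tip,knob -104.5 -80.1 71.7
tool shift to crank (cm) [-37.5   10.63  47.76]
```

move_arm(
  commands=[
    [[0,0,0],[0,-0.1616,0]],
    [[0,0,0],[0,-0.1616,0]],
    [[0,0,0],[0,-0.1616,0]],
    [[0,0,0],[0,-0.1616,0]],
    [[0,0,0],[0,-0.1616,0]],
    [[0,0,0],[0,-0.1616,0]],
    [[0,0,0],[0,-0.1616,0]],
    [[2.4,0,4.6],[0,0,0]],
    [[2.4,0,4.6],[0,0,0]],
    [[2.4,0,4.6],[0,0,0]],
    [[2.4,0,4.6],[0,0,0]],
    [[2.4,0,4.6],[0,0,0]],
  ],
  fingers=0,
)

```text
clock: 1.6
ee_pos: [0.3865, -0.3338, 0.2273]
ee_rot: [[1.0, -0.0, -0.0], [0.0, 0.0, 1.0], [-0.0, -1.0, 0.0]]
wrist_force: [0.0, -1.2, -0.5]
grip_width: 0.497
```

move_arm(
  commands=[
    [[1.9,0,3.9],[0,0,0]],
    [[1.9,0,3.9],[0,0,0]],
    [[1.9,0,3.9],[0,0,0]],
    [[1.9,0,3.9],[0,0,0]],
    [[1.9,0,3.9],[0,0,0]],
    [[1.9,0,3.9],[0,0,0]],
    [[1.9,0,3.9],[0,0,0]],
    [[1.9,0,3.9],[0,0,0]],
    [[0,0,0],[0,0,0]],
    [[0,2.5,0],[0,0,0]],
    [[0,2.7,0],[0,0,0]],
  ],
)

```text
clock: 2.98
ee_pos: [0.5377, -0.0244, 0.1747]
ee_rot: [[1.0, 0.0, 0.001], [-0.001, -0.0, 1.0], [0.0, -1.0, -0.0]]
wrist_force: [-0.2, 0.6, -0.5]
grip_width: 0.499
```

Run:
```python
from h import *
s=manip.sense(); print(s["ee_pos"],s["wrist_force"])
t=manip.get_image("top"); d=manip.get_image("side")
a=cv2.resize(t[150:250,180:310],None,fx=3,fy=3); b=cv2.resize(d[130:230,190:320],None,fx=3,fy=3)
cv2.imwrite("pics/near.png",cv2.convertScaleAbs(np.hstack([a,b]),alpha=1.5))
```

```text
[ 0.53773662 -0.0244092   0.17474762] [-0.15803433  0.63445262 -0.49658875]
```

View pics/near.png

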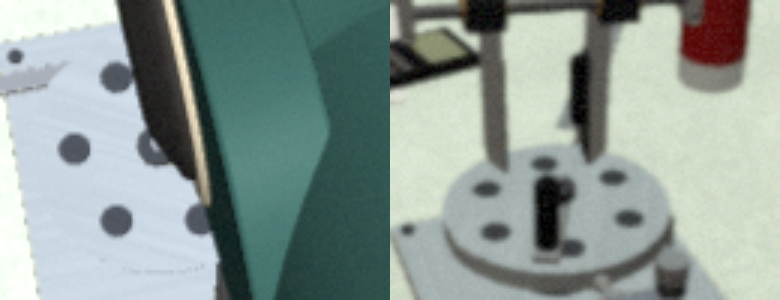

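The side view shows the fingers centred above the handle, one on each side. I'll descend and close.

move_arm(
  commands=[
    [[0.07,1.8,0.1],[0,0,0]],
    [[0,1.8,0.1],[0,0,0]],
    [[0,1.8,0],[0,0,0]],
    [[0,0,0],[0,0,0]],
  ],
)

```text
clock: 3.58
ee_pos: [0.5379, -0.0214, 0.12]
ee_rot: [[1.0, -0.002, -0.0], [0.0, 0.0, 1.0], [-0.002, -1.0, 0.0]]
wrist_force: [-0.4, 0.1, 0.4]
grip_width: 0.501
```

move_arm(
  commands=[
    [[0,0,0],[0,0,0]],
    [[0,0,0],[0,0,0]],
    [[0,0,0],[0,0,0]],
    [[0,0,0],[0,0,0]],
    [[0,0,0],[0,0,0]],
  ],
  fingers=1,
)

```text
clock: 4.2
ee_pos: [0.539, -0.0216, 0.1217]
ee_rot: [[1.0, 0.001, -0.0], [0.0, -0.0, 1.0], [0.001, -1.0, -0.0]]
wrist_force: [0.2, -0.3, 3.8]
grip_width: 0.158
```

Run:
```python
import numpy as np
for i in range(24):
    th=-104.5+15*i; m=np.radians(th+7.5); c=2*6*np.sin(np.radians(7.5))/4
    print(i,th+15,"x %.2f z %.2f"%(-c*np.sin(m),c*np.cos(m)))
```

```text
0 -89.5 x 0.39 z -0.05
1 -74.5 x 0.39 z 0.05
2 -59.5 x 0.36 z 0.15
3 -44.5 x 0.31 z 0.24
4 -29.5 x 0.24 z 0.31
5 -14.5 x 0.15 z 0.36
6 0.5 x 0.05 z 0.39
7 15.5 x -0.05 z 0.39
8 30.5 x -0.15 z 0.36
9 45.5 x -0.24 z 0.31
10 60.5 x -0.31 z 0.24
11 75.5 x -0.36 z 0.15
12 90.5 x -0.39 z 0.05
13 105.5 x -0.39 z -0.05
14 120.5 x -0.36 z -0.15
15 135.5 x -0.31 z -0.24
16 150.5 x -0.24 z -0.31
17 165.5 x -0.15 z -0.36
18 180.5 x -0.05 z -0.39
19 195.5 x 0.05 z -0.39
20 210.5 x 0.15 z -0.36
21 225.5 x 0.24 z -0.31
22 240.5 x 0.31 z -0.24
23 255.5 x 0.36 z -0.15
```

Starting the sweep, with two calls first to check tracking.

move_arm(
  commands=[
    [[0.39,0,-0.05],[0,0,0]],
    [[0.39,0,-0.05],[0,0,0]],
    [[0.39,0,-0.05],[0,0,0]],
    [[0.39,0,-0.05],[0,0,0]],
  ],
)

```text
clock: 4.7
ee_pos: [0.5542, -0.0236, 0.1217]
ee_rot: [[1.0, -0.001, -0.0], [0.0, -0.0, 1.0], [-0.001, -1.0, -0.0]]
wrist_force: [-3.3, 0.5, 8.3]
grip_width: 0.164
```

move_arm(
  commands=[
    [[0.39,0,0.05],[0,0,0]],
    [[0.39,0,0.05],[0,0,0]],
    [[0.39,0,0.05],[0,0,0]],
    [[0.39,0,0.05],[0,0,0]],
  ],
)

```text
clock: 5.2
ee_pos: [0.5698, -0.0215, 0.1216]
ee_rot: [[1.0, -0.001, -0.0], [0.0, -0.0, 1.0], [-0.001, -1.0, -0.0]]
wrist_force: [-4.8, 0.7, 8.0]
grip_width: 0.164
```

move_arm(
  commands=[
    [[0.36,0,0.15],[0,0,0]],
    [[0.36,0,0.15],[0,0,0]],
    [[0.36,0,0.15],[0,0,0]],
    [[0.36,0,0.15],[0,0,0]],
  ],
)

```text
clock: 5.7
ee_pos: [0.5842, -0.0155, 0.1217]
ee_rot: [[1.0, -0.001, -0.0], [0.0, -0.0, 1.0], [-0.001, -1.0, -0.0]]
wrist_force: [-4.5, -0.2, 9.0]
grip_width: 0.163
```

move_arm(
  commands=[
    [[0.31,0,0.24],[0,0,0]],
    [[0.31,0,0.24],[0,0,0]],
    [[0.31,0,0.24],[0,0,0]],
    [[0.31,0,0.24],[0,0,0]],
  ],
)

```text
clock: 6.2
ee_pos: [0.5961, -0.0064, 0.1216]
ee_rot: [[1.0, -0.002, 0.0], [-0.0, -0.001, 1.0], [-0.002, -1.0, -0.001]]
wrist_force: [-9.6, -1.6, 11.4]
grip_width: 0.168
```

move_arm(
  commands=[
    [[0.24,0,0.31],[0,0,0]],
    [[0.24,0,0.31],[0,0,0]],
    [[0.24,0,0.31],[0,0,0]],
    [[0.24,0,0.31],[0,0,0]],
  ],
)

```text
clock: 6.7
ee_pos: [0.6056, 0.0056, 0.1216]
ee_rot: [[1.0, -0.002, 0.001], [-0.001, -0.001, 1.0], [-0.002, -1.0, -0.001]]
wrist_force: [-8.7, -5.1, 11.4]
grip_width: 0.164
```

move_arm(
  commands=[
    [[0.15,0,0.36],[0,0,0]],
    [[0.15,0,0.36],[0,0,0]],
    [[0.15,0,0.36],[0,0,0]],
    [[0.15,0,0.36],[0,0,0]],
  ],
)

```text
clock: 7.2
ee_pos: [0.612, 0.0206, 0.1216]
ee_rot: [[1.0, -0.001, 0.0], [-0.0, -0.001, 1.0], [-0.001, -1.0, -0.001]]
wrist_force: [-6.6, -2.5, 8.8]
grip_width: 0.164
```

move_arm(
  commands=[
    [[0.05,0,0.39],[0,0,0]],
    [[0.05,0,0.39],[0,0,0]],
    [[0.05,0,0.39],[0,0,0]],
    [[0.05,0,0.39],[0,0,0]],
  ],
)

```text
clock: 7.7
ee_pos: [0.6141, 0.036, 0.1216]
ee_rot: [[1.0, -0.001, 0.0], [-0.0, -0.001, 1.0], [-0.001, -1.0, -0.001]]
wrist_force: [-5.4, -3.0, 8.6]
grip_width: 0.163
```

move_arm(
  commands=[
    [[-0.05,0,0.39],[0,0,0]],
    [[-0.05,0,0.39],[0,0,0]],
    [[-0.05,0,0.39],[0,0,0]],
    [[-0.05,0,0.39],[0,0,0]],
  ],
)

```text
clock: 8.2
ee_pos: [0.6123, 0.0515, 0.1216]
ee_rot: [[1.0, -0.0, 0.0], [-0.0, -0.001, 1.0], [-0.0, -1.0, -0.001]]
wrist_force: [-4.5, -4.3, 8.5]
grip_width: 0.163
```

move_arm(
  commands=[
    [[-0.15,0,0.36],[0,0,0]],
    [[-0.15,0,0.36],[0,0,0]],
    [[-0.15,0,0.36],[0,0,0]],
    [[-0.15,0,0.36],[0,0,0]],
  ],
)

```text
clock: 8.7
ee_pos: [0.6063, 0.0661, 0.1216]
ee_rot: [[1.0, 0.0, 0.0], [-0.0, -0.001, 1.0], [0.0, -1.0, -0.001]]
wrist_force: [-1.0, -4.8, 7.8]
grip_width: 0.16
```

move_arm(
  commands=[
    [[-0.24,0,0.31],[0,0,0]],
    [[-0.24,0,0.31],[0,0,0]],
    [[-0.24,0,0.31],[0,0,0]],
    [[-0.24,0,0.31],[0,0,0]],
  ],
)

```text
clock: 9.2
ee_pos: [0.5968, 0.0788, 0.1216]
ee_rot: [[1.0, 0.0, 0.0], [-0.0, -0.0, 1.0], [0.0, -1.0, -0.0]]
wrist_force: [1.2, -5.1, 6.4]
grip_width: 0.163
```

move_arm(
  commands=[
    [[-0.31,0,0.24],[0,0,0]],
    [[-0.31,0,0.24],[0,0,0]],
    [[-0.31,0,0.24],[0,0,0]],
    [[-0.31,0,0.24],[0,0,0]],
  ],
)

```text
clock: 9.7
ee_pos: [0.5843, 0.0885, 0.1216]
ee_rot: [[1.0, 0.0, -0.0], [0.0, -0.0, 1.0], [0.0, -1.0, -0.0]]
wrist_force: [0.3, -4.1, 6.9]
grip_width: 0.162
```

move_arm(
  commands=[
    [[-0.36,0,0.15],[0,0,0]],
    [[-0.36,0,0.15],[0,0,0]],
    [[-0.36,0,0.15],[0,0,0]],
    [[-0.36,0,0.15],[0,0,0]],
  ],
)

```text
clock: 10.2
ee_pos: [0.57, 0.0946, 0.1216]
ee_rot: [[1.0, 0.001, -0.0], [0.0, -0.0, 1.0], [0.001, -1.0, -0.0]]
wrist_force: [2.8, -4.1, 5.9]
grip_width: 0.167
```

move_arm(
  commands=[
    [[-0.39,0,0.05],[0,0,0]],
    [[-0.39,0,0.05],[0,0,0]],
    [[-0.39,0,0.05],[0,0,0]],
    [[-0.39,0,0.05],[0,0,0]],
  ],
)

```text
clock: 10.7
ee_pos: [0.5558, 0.0966, 0.1218]
ee_rot: [[1.0, 0.004, 0.0], [-0.0, 0.001, 1.0], [0.004, -1.0, 0.001]]
wrist_force: [15.4, -2.3, -4.4]
grip_width: 0.161
```

move_arm(
  commands=[
    [[-0.39,0,-0.05],[0,0,0]],
    [[-0.39,0,-0.05],[0,0,0]],
    [[-0.39,0,-0.05],[0,0,0]],
    [[-0.39,0,-0.05],[0,0,0]],
  ],
)

```text
clock: 11.2
ee_pos: [0.5406, 0.0952, 0.1218]
ee_rot: [[1.0, 0.004, -0.0], [0.0, 0.002, 1.0], [0.004, -1.0, 0.002]]
wrist_force: [17.3, 0.6, -7.1]
grip_width: 0.16
```

move_arm(
  commands=[
    [[-0.36,0,-0.15],[0,0,0]],
    [[-0.36,0,-0.15],[0,0,0]],
    [[-0.36,0,-0.15],[0,0,0]],
    [[-0.36,0,-0.15],[0,0,0]],
  ],
)

```text
clock: 11.7
ee_pos: [0.5253, 0.0895, 0.1217]
ee_rot: [[1.0, 0.003, -0.001], [0.001, 0.002, 1.0], [0.003, -1.0, 0.002]]
wrist_force: [10.8, 1.1, -2.8]
grip_width: 0.165
```

move_arm(
  commands=[
    [[-0.31,0,-0.24],[0,0,0]],
    [[-0.31,0,-0.24],[0,0,0]],
    [[-0.31,0,-0.24],[0,0,0]],
    [[-0.31,0,-0.24],[0,0,0]],
  ],
)

```text
clock: 12.2
ee_pos: [0.5119, 0.0795, 0.1217]
ee_rot: [[1.0, 0.001, -0.001], [0.001, 0.001, 1.0], [0.001, -1.0, 0.001]]
wrist_force: [4.7, 1.7, 3.1]
grip_width: 0.165
```

High drag is near crank angle 100° (about 17 N) and the lesser swell near -35° (about 9 N). I'll sweep back slowly with 5° sampling.

move_arm(
  commands=[
    [[0.19,0,0.18],[0,0,0]],
    [[0.19,0,0.18],[0,0,0]],
  ],
)

```text
clock: 12.45
ee_pos: [0.5151, 0.0824, 0.1215]
ee_rot: [[1.0, -0.001, -0.0], [0.0, -0.001, 1.0], [-0.001, -1.0, -0.001]]
wrist_force: [-3.8, -2.4, 11.7]
grip_width: 0.163
```

move_arm(
  commands=[
    [[0.21,0,0.16],[0,0,0]],
    [[0.21,0,0.16],[0,0,0]],
  ],
)

```text
clock: 12.7
ee_pos: [0.5189, 0.0855, 0.1215]
ee_rot: [[1.0, -0.002, -0.0], [0.0, -0.001, 1.0], [-0.002, -1.0, -0.001]]
wrist_force: [-7.3, -3.5, 14.4]
grip_width: 0.164
```

move_arm(
  commands=[
    [[0.22,0,0.14],[0,0,0]],
    [[0.22,0,0.14],[0,0,0]],
  ],
)

```text
clock: 12.95
ee_pos: [0.5229, 0.088, 0.1214]
ee_rot: [[1.0, -0.003, -0.0], [0.0, -0.002, 1.0], [-0.003, -1.0, -0.002]]
wrist_force: [-10.2, -4.4, 18.1]
grip_width: 0.162
```

move_arm(
  commands=[
    [[0.23,0,0.12],[0,0,0]],
    [[0.23,0,0.12],[0,0,0]],
  ],
)

```text
clock: 13.2
ee_pos: [0.5271, 0.0904, 0.1214]
ee_rot: [[1.0, -0.004, -0.0], [0.0, -0.002, 1.0], [-0.004, -1.0, -0.002]]
wrist_force: [-12.2, -4.9, 20.9]
grip_width: 0.168
```

move_arm(
  commands=[
    [[0.24,0,0.1],[0,0,0]],
    [[0.24,0,0.1],[0,0,0]],
  ],
)

```text
clock: 13.45
ee_pos: [0.5316, 0.0925, 0.1213]
ee_rot: [[1.0, -0.004, -0.0], [0.0, -0.002, 1.0], [-0.004, -1.0, -0.002]]
wrist_force: [-15.4, -4.6, 22.1]
grip_width: 0.16
```

move_arm(
  commands=[
    [[0.25,0,0.08],[0,0,0]],
    [[0.25,0,0.08],[0,0,0]],
  ],
)

```text
clock: 13.7
ee_pos: [0.5363, 0.0942, 0.1213]
ee_rot: [[1.0, -0.005, -0.0], [0.0, -0.002, 1.0], [-0.005, -1.0, -0.002]]
wrist_force: [-15.6, -3.4, 22.5]
grip_width: 0.16
```

move_arm(
  commands=[
    [[0.255,0,0.06],[0,0,0]],
    [[0.255,0,0.06],[0,0,0]],
  ],
)

```text
clock: 13.95
ee_pos: [0.5414, 0.0955, 0.1213]
ee_rot: [[1.0, -0.005, -0.001], [0.001, -0.002, 1.0], [-0.005, -1.0, -0.002]]
wrist_force: [-16.5, -2.3, 21.5]
grip_width: 0.167
```

move_arm(
  commands=[
    [[0.26,0,0.036],[0,0,0]],
    [[0.26,0,0.036],[0,0,0]],
  ],
)

```text
clock: 14.2
ee_pos: [0.5467, 0.0965, 0.1213]
ee_rot: [[1.0, -0.005, -0.001], [0.001, -0.001, 1.0], [-0.005, -1.0, -0.001]]
wrist_force: [-16.4, -2.4, 20.6]
grip_width: 0.164
```

move_arm(
  commands=[
    [[0.26,0,0.014],[0,0,0]],
    [[0.26,0,0.014],[0,0,0]],
  ],
)

```text
clock: 14.45
ee_pos: [0.5521, 0.0968, 0.1213]
ee_rot: [[1.0, -0.004, -0.001], [0.001, -0.001, 1.0], [-0.004, -1.0, -0.001]]
wrist_force: [-13.0, -0.6, 19.5]
grip_width: 0.163
```

move_arm(
  commands=[
    [[0.26,0,-0.01],[0,0,0]],
    [[0.26,0,-0.01],[0,0,0]],
  ],
)

```text
clock: 14.7
ee_pos: [0.5577, 0.0968, 0.1214]
ee_rot: [[1.0, -0.003, -0.001], [0.001, -0.001, 1.0], [-0.003, -1.0, -0.001]]
wrist_force: [-10.0, -1.1, 16.2]
grip_width: 0.164
```

move_arm(
  commands=[
    [[0.26,0,-0.03],[0,0,0]],
    [[0.26,0,-0.03],[0,0,0]],
  ],
)

```text
clock: 14.95
ee_pos: [0.5633, 0.0961, 0.1215]
ee_rot: [[1.0, -0.003, -0.001], [0.001, -0.001, 1.0], [-0.003, -1.0, -0.001]]
wrist_force: [-6.8, -1.0, 13.2]
grip_width: 0.165
```

move_arm(
  commands=[
    [[0.256,0,-0.054],[0,0,0]],
    [[0.256,0,-0.054],[0,0,0]],
  ],
)

```text
clock: 15.2
ee_pos: [0.5689, 0.0949, 0.1215]
ee_rot: [[1.0, -0.002, -0.0], [0.0, -0.001, 1.0], [-0.002, -1.0, -0.001]]
wrist_force: [-4.4, -1.4, 12.4]
grip_width: 0.162
```

move_arm(
  commands=[
    [[0.25,0,-0.077],[0,0,0]],
    [[0.25,0,-0.077],[0,0,0]],
  ],
)

```text
clock: 15.45
ee_pos: [0.574, 0.0933, 0.1215]
ee_rot: [[1.0, -0.002, -0.0], [0.0, -0.0, 1.0], [-0.002, -1.0, -0.0]]
wrist_force: [-4.0, -1.8, 12.0]
grip_width: 0.165
```

move_arm(
  commands=[
    [[-0.25,0,0.077],[0,0,0]],
    [[-0.25,0,0.077],[0,0,0]],
  ],
)

```text
clock: 15.7
ee_pos: [0.5699, 0.0945, 0.1216]
ee_rot: [[1.0, 0.0, 0.0], [-0.0, -0.0, 1.0], [0.0, -1.0, -0.0]]
wrist_force: [4.1, -2.7, 5.6]
grip_width: 0.164
```

move_arm(
  commands=[
    [[-0.256,0,0.054],[0,0,0]],
    [[-0.256,0,0.054],[0,0,0]],
  ],
)

```text
clock: 15.95
ee_pos: [0.5653, 0.0956, 0.1217]
ee_rot: [[1.0, 0.002, 0.0], [-0.0, -0.0, 1.0], [0.002, -1.0, -0.0]]
wrist_force: [8.8, -3.1, 1.4]
grip_width: 0.164
```

move_arm(
  commands=[
    [[-0.26,0,0.03],[0,0,0]],
    [[-0.26,0,0.03],[0,0,0]],
  ],
)

```text
clock: 16.2
ee_pos: [0.5606, 0.0962, 0.1218]
ee_rot: [[1.0, 0.003, 0.0], [-0.0, 0.0, 1.0], [0.003, -1.0, 0.0]]
wrist_force: [12.3, -2.2, -1.1]
grip_width: 0.164
```

move_arm(
  commands=[
    [[-0.26,0,0.01],[0,0,0]],
    [[-0.26,0,0.01],[0,0,0]],
  ],
)

```text
clock: 16.45
ee_pos: [0.5558, 0.0965, 0.1218]
ee_rot: [[1.0, 0.004, 0.0], [-0.0, 0.001, 1.0], [0.004, -1.0, 0.001]]
wrist_force: [14.8, -1.0, -3.8]
grip_width: 0.165
```

move_arm(
  commands=[
    [[-0.26,0,-0.014],[0,0,0]],
    [[-0.26,0,-0.014],[0,0,0]],
  ],
)

```text
clock: 16.7
ee_pos: [0.5508, 0.0965, 0.1218]
ee_rot: [[1.0, 0.004, 0.0], [-0.0, 0.001, 1.0], [0.004, -1.0, 0.001]]
wrist_force: [16.0, 0.2, -6.2]
grip_width: 0.163
```

move_arm(
  commands=[
    [[-0.26,0,-0.036],[0,0,0]],
    [[-0.26,0,-0.036],[0,0,0]],
  ],
)

```text
clock: 16.95
ee_pos: [0.5456, 0.096, 0.1218]
ee_rot: [[1.0, 0.004, 0.0], [-0.0, 0.001, 1.0], [0.004, -1.0, 0.001]]
wrist_force: [16.4, 2.3, -6.5]
grip_width: 0.165
```

move_arm(
  commands=[
    [[-0.255,0,-0.06],[0,0,0]],
    [[-0.255,0,-0.06],[0,0,0]],
  ],
)

```text
clock: 17.2
ee_pos: [0.5405, 0.095, 0.1218]
ee_rot: [[1.0, 0.004, -0.0], [0.0, 0.002, 1.0], [0.004, -1.0, 0.002]]
wrist_force: [15.1, 3.9, -6.3]
grip_width: 0.166
```

move_arm(
  commands=[
    [[-0.25,0,-0.08],[0,0,0]],
    [[-0.25,0,-0.08],[0,0,0]],
  ],
)

```text
clock: 17.45
ee_pos: [0.5353, 0.0936, 0.1218]
ee_rot: [[1.0, 0.004, -0.0], [0.0, 0.002, 1.0], [0.004, -1.0, 0.002]]
wrist_force: [15.4, 4.5, -6.1]
grip_width: 0.162
```

move_arm(
  commands=[
    [[-0.24,0,-0.1],[0,0,0]],
    [[-0.24,0,-0.1],[0,0,0]],
  ],
)

```text
clock: 17.7
ee_pos: [0.5302, 0.0918, 0.1218]
ee_rot: [[1.0, 0.003, -0.001], [0.001, 0.002, 1.0], [0.003, -1.0, 0.002]]
wrist_force: [13.0, 4.4, -4.4]
grip_width: 0.163
```

move_arm(
  commands=[
    [[-0.23,0,-0.12],[0,0,0]],
    [[-0.23,0,-0.12],[0,0,0]],
  ],
)

```text
clock: 17.95
ee_pos: [0.5252, 0.0893, 0.1217]
ee_rot: [[1.0, 0.002, -0.001], [0.001, 0.001, 1.0], [0.002, -1.0, 0.001]]
wrist_force: [9.8, 4.0, -1.9]
grip_width: 0.169
```

move_arm(
  commands=[
    [[-0.22,0,-0.14],[0,0,0]],
    [[-0.22,0,-0.14],[0,0,0]],
  ],
)

```text
clock: 18.2
ee_pos: [0.5204, 0.0864, 0.1217]
ee_rot: [[1.0, 0.002, -0.001], [0.001, 0.001, 1.0], [0.002, -1.0, 0.001]]
wrist_force: [5.7, 2.6, 3.4]
grip_width: 0.168
```

move_arm(
  commands=[
    [[-0.21,0,-0.16],[0,0,0]],
    [[-0.21,0,-0.16],[0,0,0]],
  ],
)

```text
clock: 18.45
ee_pos: [0.5157, 0.0829, 0.1216]
ee_rot: [[1.0, 0.0, -0.001], [0.001, 0.001, 1.0], [0.0, -1.0, 0.001]]
wrist_force: [2.5, 2.2, 6.7]
grip_width: 0.165
```

move_arm(
  commands=[
    [[-0.19,0,-0.18],[0,0,0]],
    [[-0.19,0,-0.18],[0,0,0]],
  ],
)

```text
clock: 18.7
ee_pos: [0.5118, 0.0794, 0.1216]
ee_rot: [[1.0, 0.0, -0.001], [0.001, 0.001, 1.0], [0.0, -1.0, 0.001]]
wrist_force: [2.5, 2.5, 6.4]
grip_width: 0.16
```

```bash
cat > fit.py <<'E'
from h import *
from scipy.optimize import least_squares
full=np.array([[.5542,-.0236],[.5698,-.0215],[.5842,-.0155],[.5961,-.0064],[.6056,.0056],[.612,.0206],[.6141,.036],[.6123,.0515],[.6063,.0661],[.5968,.0788],[.5843,.0885],[.57,.0946],[.5558,.0966],[.5406,.0952],[.5253,.0895],[.5119,.0795]])
r=least_squares(lambda q:np.hypot(*(full-q[:2]).T)-q[2],[.5535,.035,.06]).x; print("circle",r.round(4))
cw=np.array([[.5189,.0855,-7.3,-3.5],[.5229,.088,-10.2,-4.4],[.5271,.0904,-12.2,-4.9],[.5316,.0925,-15.4,-4.6],[.5363,.0942,-15.6,-3.4],[.5414,.0955,-16.5,-2.3],[.5467,.0965,-16.4,-2.4],[.5521,.0968,-13,-.6],[.5577,.0968,-10,-1.1],[.5633,.0961,-6.8,-1],[.5689,.0949,-4.4,-1.4],[.574,.0933,-4,-1.8]])
cc=np.array([[.5653,.0956,8.8,-3.1],[.5606,.0962,12.3,-2.2],[.5558,.0965,14.8,-1],[.5508,.0965,16,.2],[.5456,.096,16.4,2.3],[.5405,.095,15.1,3.9],[.5353,.0936,15.4,4.5],[.5302,.0918,13,4.4],[.5252,.0893,9.8,4],[.5204,.0864,5.7,2.6],[.5157,.0829,2.5,2.2],[.5118,.0794,2.5,2.5]])
def pol(a,sg):
    th=np.arctan2(a[:,1]-r[1],a[:,0]-r[0]); return np.degrees(th),-sg*(-np.sin(th)*a[:,2]+np.cos(th)*a[:,3])
tw,dw=pol(cw,-1); tc,dc=pol(cc,1)
print(np.c_[tw,dw].round(1).tolist()); print(np.c_[tc,dc].round(1).tolist())
g=lambda q,x:q[1]*np.exp(-.5*((x-q[0])/q[2])**2)+q[3]
def f(q): # mirrored skew profile about q[0]
    S=lambda u:q[1]*np.exp(-.5*((u-q[2])/np.where(u<q[2],q[3],q[4]))**2)
    return np.r_[S(tc-q[0])+q[5]-dc, S(q[0]-tw)+q[6]-dw]
s=least_squares(f,[102,14,-3,14,14,2,2]); print("mirror",s.x.round(2),"rms",np.sqrt(np.mean(s.fun**2)))
for t,d in((tw,dw),(tc,dc)): print("peak",least_squares(lambda q:g(q,t)-d,[102,14,14,2]).x.round(2))
E
python3 fit.py
```

```text
circle [0.554  0.0365 0.0602]
[[125.6, 8.0], [121.1, 11.0], [116.5, 13.1], [111.8, 16.0], [107.0, 15.9], [102.0, 16.6], [96.9, 16.6], [91.8, 13.0], [86.5, 9.9], [81.1, 6.6], [75.7, 3.9], [70.6, 3.2]]
[[79.1, 9.2], [83.7, 12.5], [88.3, 14.8], [93.0, 16.0], [98.0, 16.6], [103.0, 15.6], [108.1, 16.0], [113.3, 13.7], [118.6, 10.5], [124.0, 6.2], [129.5, 3.3], [134.5, 3.5]]
mirror [101.91  15.99  -0.71  19.38  15.44   1.27   0.78] rms 0.6241466460807382
peak [104.4   16.55  16.88   0.51]
peak [99.27 17.95 19.49 -0.96]
```

move_arm(
  commands=[
    [[0.19,0,0.18],[0,0,0]],
    [[0.19,0,0.18],[0,0,0]],
    [[0.21,0,0.16],[0,0,0]],
    [[0.21,0,0.16],[0,0,0]],
    [[0.22,0,0.14],[0,0,0]],
    [[0.22,0,0.14],[0,0,0]],
    [[0.23,0,0.12],[0,0,0]],
    [[0.23,0,0.12],[0,0,0]],
    [[0.24,0,0.1],[0,0,0]],
    [[0.24,0,0.1],[0,0,0]],
    [[0.25,0,0.08],[0,0,0]],
    [[0.25,0,0.08],[0,0,0]],
  ],
)

```text
clock: 20.2
ee_pos: [0.5362, 0.0942, 0.1212]
ee_rot: [[1.0, -0.005, -0.0], [0.0, -0.002, 1.0], [-0.005, -1.0, -0.002]]
wrist_force: [-17.0, -3.0, 23.6]
grip_width: 0.162
```

move_arm(
  commands=[
    [[0.2,0,0.05],[0,0,0]],
    [[0,0,0],[0,0,0]],
    [[0,0,0],[0,0,0]],
    [[0,0,0],[0,0,0]],
  ],
)

```text
clock: 20.7
ee_pos: [0.5388, 0.0949, 0.1213]
ee_rot: [[1.0, -0.004, -0.0], [0.0, -0.001, 1.0], [-0.004, -1.0, -0.001]]
wrist_force: [-12.1, -2.2, 18.6]
grip_width: 0.165
```

move_arm(
  commands=[
    [[0.14,0,0.03],[0,0,0]],
    [[0.14,0,0.03],[0,0,0]],
    [[0,0,0],[0,0,0]],
    [[0,0,0],[0,0,0]],
    [[0,0,0],[0,0,0]],
  ],
)

```text
clock: 21.32
ee_pos: [0.5414, 0.0955, 0.1213]
ee_rot: [[1.0, -0.004, -0.001], [0.001, -0.001, 1.0], [-0.004, -1.0, -0.001]]
wrist_force: [-13.9, -1.5, 20.7]
grip_width: 0.167
```

move_arm(
  commands=[
    [[0.06,0,0.01],[0,0,0]],
    [[0,0,0],[0,0,0]],
    [[0,0,0],[0,0,0]],
  ],
)

```text
clock: 21.7
ee_pos: [0.5416, 0.0956, 0.1213]
ee_rot: [[1.0, -0.005, -0.001], [0.001, -0.002, 1.0], [-0.005, -1.0, -0.002]]
wrist_force: [-16.0, -2.5, 21.6]
grip_width: 0.165
```

move_arm(
  commands=[
    [[-0.1,0,-0.02],[0,0,0]],
    [[0,0,0],[0,0,0]],
    [[0,0,0],[0,0,0]],
  ],
)

```text
clock: 22.08
ee_pos: [0.5412, 0.0955, 0.1214]
ee_rot: [[1.0, -0.004, -0.001], [0.001, -0.001, 1.0], [-0.004, -1.0, -0.001]]
wrist_force: [-11.9, -1.3, 17.8]
grip_width: 0.163
```

move_arm(
  commands=[
    [[0.14,0,0.02],[0,0,0]],
    [[0.12,0,0.02],[0,0,0]],
    [[0,0,0],[0,0,0]],
    [[0,0,0],[0,0,0]],
  ],
)

```text
clock: 22.58
ee_pos: [0.5437, 0.0959, 0.1214]
ee_rot: [[1.0, -0.004, -0.001], [0.001, -0.001, 1.0], [-0.004, -1.0, -0.001]]
wrist_force: [-12.2, -0.6, 18.4]
grip_width: 0.17
```

move_arm(
  commands=[
    [[-0.18,0,-0.03],[0,0,0]],
    [[-0.18,0,-0.03],[0,0,0]],
    [[0,0,0],[0,0,0]],
    [[0,0,0],[0,0,0]],
  ],
)

```text
clock: 23.08
ee_pos: [0.5424, 0.0956, 0.1216]
ee_rot: [[1.0, 0.001, -0.0], [0.0, 0.0, 1.0], [0.001, -1.0, 0.0]]
wrist_force: [5.7, 1.7, 3.2]
grip_width: 0.166
```

move_arm(
  commands=[
    [[0.1,0,0.02],[0,0,0]],
    [[0,0,0],[0,0,0]],
  ],
)

```text
clock: 23.32
ee_pos: [0.5428, 0.0957, 0.1215]
ee_rot: [[1.0, -0.0, -0.0], [0.0, 0.0, 1.0], [-0.0, -1.0, 0.0]]
wrist_force: [1.3, 1.0, 7.4]
grip_width: 0.163
```

move_arm(
  commands=[
    [[0,0,0],[0,0,0]],
    [[0,0,0],[0,0,0]],
    [[0,0,0],[0,0,0]],
    [[0,0,0],[0,0,0]],
  ],
  fingers=0,
)

```text
clock: 23.82
ee_pos: [0.5429, 0.0955, 0.1213]
ee_rot: [[1.0, -0.0, -0.0], [0.0, -0.0, 1.0], [-0.0, -1.0, -0.0]]
wrist_force: [0.6, -0.0, -1.2]
grip_width: 0.499
```

move_arm(
  commands=[
    [[0,-2,0],[0,0,0]],
    [[0,-3,0],[0,0,0]],
    [[0,-3,0],[0,0,0]],
    [[0,0,0],[0,0,0]],
  ],
)

```text
clock: 24.32
ee_pos: [0.5439, 0.0958, 0.2034]
ee_rot: [[1.0, 0.003, -0.0], [0.0, 0.0, 1.0], [0.003, -1.0, 0.0]]
wrist_force: [0.2, -0.4, -0.5]
grip_width: 0.501
```

Run:
```python
from h import *
s=manip.sense(); print(s["clock"],s["ee_pos"],s["wrist_force"])
t=manip.get_image("top"); d=manip.get_image("side")
a=cv2.resize(t[120:250,110:240],None,fx=3,fy=3); b=cv2.resize(d[110:240,190:320],None,fx=3,fy=3)
cv2.imwrite("pics/rel.png",cv2.convertScaleAbs(np.hstack([a,b]),alpha=1.5))
```

```text
24.325 [0.54394291 0.09575988 0.20335838] [ 0.18871682 -0.3691652  -0.49242966]
```

View pics/rel.png

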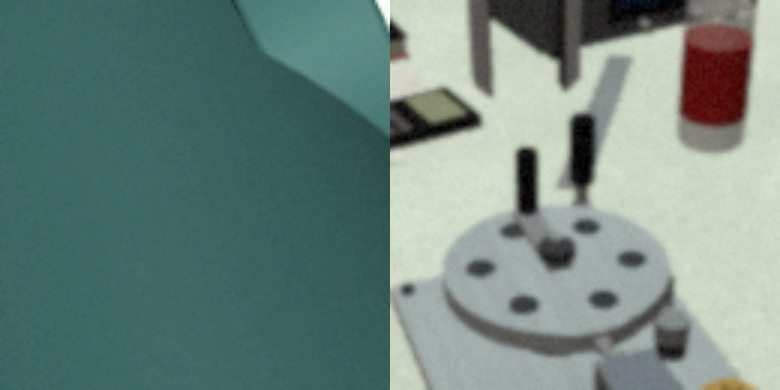

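The side crop shows the crank handle released at (527,180) and standing free. The brake knob is beside it at (583,150). Moving over the knob with the jaws aligned to the pull direction.

move_arm(
  commands=[
    [[1.8,0,2.4],[0,0,0]],
    [[1.8,0,2.4],[0,0,0]],
    [[1.75,0,2.5],[0,0,0]],
    [[0,0,0],[0,-0.175,0]],
    [[0,0,0],[0,-0.175,0]],
    [[0,2.5,0],[0,0,0]],
    [[0,2.5,0],[0,0,0]],
    [[0,0,0],[0,0,0]],
  ],
)

```text
clock: 25.42
ee_pos: [0.5952, 0.1682, 0.149]
ee_rot: [[0.939, -0.004, -0.343], [0.343, -0.001, 0.939], [-0.004, -1.0, 0.001]]
wrist_force: [0.7, 0.1, 0.3]
grip_width: 0.506
```

Run:
```python
from h import *
s=manip.sense(); print(s["clock"],s["ee_pos"],s["ee_rot"].round(3).tolist(),s["wrist_force"])
d=manip.get_image("side")
b=cv2.resize(d[90:240,170:340],None,fx=3,fy=3)
cv2.imwrite("pics/knob.png",cv2.convertScaleAbs(b,alpha=1.5))
print("knob",dark(d,(247,140,270,180)),"crank",dark(d,(225,150,246,200)))
print("proj crank at r60:",[(a,np.round(proj("side",[.554+.06*np.cos(np.radians(a)),.0365+.06*np.sin(np.radians(a)),.113]),1)) for a in(96,101,106)])
```

```text
25.425 [0.59517938 0.16815933 0.14897898] [[0.939, -0.004, -0.343], [0.343, -0.001, 0.939], [-0.004, -1.0, 0.001]] [0.65725966 0.06183787 0.26806401]
knob [(array([251, 149,   7,  23, 136]), array([253.60294118, 159.52941176]))] crank [(array([233, 160,   5,  21,  97]), array([235.08247423, 169.74226804]))]
proj crank at r60: [(96, array([237.4, 166.9])), (101, array([235. , 167.3])), (106, array([232.7, 167.8]))]
```

View pics/knob.png

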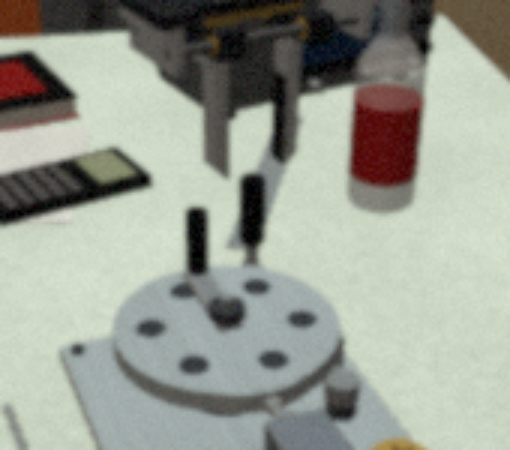

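The knob at (252,180) sits midway between the two fingertips, and vision puts the crank at 101°. Descending and pulling.

move_arm(
  commands=[
    [[0.1,1.5,0.1],[0,0,0]],
    [[0.1,1.5,0],[0,0,0]],
    [[0,1.4,0],[0,0,0]],
    [[0,0,0],[0,0,0]],
  ],
)

```text
clock: 25.98
ee_pos: [0.5974, 0.17, 0.1061]
ee_rot: [[0.939, -0.002, -0.343], [0.343, -0.0, 0.939], [-0.002, -1.0, 0.0]]
wrist_force: [0.1, -0.5, 0.9]
grip_width: 0.499
```

move_arm(
  commands=[
    [[-0.3,0,0.03],[0,0,0]],
    [[-0.3,0,0.03],[0,0,0]],
    [[-0.3,0,0.03],[0,0,0]],
    [[-0.3,0,0.03],[0,0,0]],
  ],
)

```text
clock: 26.48
ee_pos: [0.5863, 0.1671, 0.1077]
ee_rot: [[0.939, 0.0, -0.343], [0.343, 0.0, 0.939], [0.0, -1.0, -0.0]]
wrist_force: [0.2, -0.3, -0.1]
grip_width: 0.5
```

move_arm(
  commands=[
    [[-0.2,0,0.03],[0,0,0]],
    [[-0.2,0,0.03],[0,0,0]],
    [[-0.2,0,0.03],[0,0,0]],
    [[-0.2,0,0.03],[0,0,0]],
  ],
)

```text
clock: 26.98
ee_pos: [0.5787, 0.1659, 0.1076]
ee_rot: [[0.939, 0.001, -0.343], [0.343, 0.001, 0.939], [0.001, -1.0, 0.0]]
wrist_force: [4.7, 2.5, -2.7]
grip_width: 0.506
```

move_arm(
  commands=[
    [[-0.2,0,0.02],[0,0,0]],
    [[-0.2,0,0.02],[0,0,0]],
    [[-0.2,0,0.02],[0,0,0]],
    [[-0.2,0,0.02],[0,0,0]],
  ],
)

```text
clock: 27.48
ee_pos: [0.5708, 0.1644, 0.1076]
ee_rot: [[0.939, 0.001, -0.344], [0.344, 0.001, 0.939], [0.001, -1.0, 0.001]]
wrist_force: [4.9, 4.7, -2.9]
grip_width: 0.501
```

move_arm(
  commands=[
    [[-0.15,0,0],[0,0,0]],
    [[-0.15,0,0],[0,0,0]],
    [[-0.15,0,0],[0,0,0]],
  ],
)

```text
clock: 27.85
ee_pos: [0.5666, 0.1631, 0.1077]
ee_rot: [[0.939, 0.001, -0.344], [0.344, 0.002, 0.939], [0.001, -1.0, 0.001]]
wrist_force: [3.7, 5.1, -1.4]
grip_width: 0.502
```

move_arm(
  commands=[
    [[-0.15,0,0],[0,0,0]],
    [[-0.15,0,0],[0,0,0]],
  ],
)

```text
clock: 28.1
ee_pos: [0.5638, 0.1621, 0.1077]
ee_rot: [[0.939, 0.001, -0.344], [0.344, 0.002, 0.939], [0.001, -1.0, 0.001]]
wrist_force: [3.7, 5.9, -1.6]
grip_width: 0.502
```

move_arm(
  commands=[
    [[-0.15,0,0],[0,0,0]],
    [[-0.15,0,0],[0,0,0]],
  ],
)

```text
clock: 28.35
ee_pos: [0.561, 0.1611, 0.1078]
ee_rot: [[0.939, 0.001, -0.344], [0.344, 0.002, 0.939], [0.002, -1.0, 0.001]]
wrist_force: [3.7, 4.9, -0.8]
grip_width: 0.499
```

move_arm(
  commands=[
    [[-0.1,0,0],[0,0,0]],
    [[-0.1,0,0],[0,0,0]],
  ],
)

```text
clock: 28.6
ee_pos: [0.5592, 0.1605, 0.1078]
ee_rot: [[0.939, 0.001, -0.344], [0.344, 0.002, 0.939], [0.002, -1.0, 0.001]]
wrist_force: [3.7, 7.0, -0.5]
grip_width: 0.497
```

move_arm(
  commands=[
    [[-0.1,0,0],[0,0,0]],
    [[-0.1,0,0],[0,0,0]],
  ],
)

```text
clock: 28.85
ee_pos: [0.5573, 0.1598, 0.1078]
ee_rot: [[0.939, 0.001, -0.344], [0.344, 0.002, 0.939], [0.002, -1.0, 0.001]]
wrist_force: [3.1, 4.9, -1.1]
grip_width: 0.501
```

move_arm(
  commands=[
    [[-0.1,0,-0.01],[0,0,0]],
    [[-0.1,0,-0.01],[0,0,0]],
  ],
)

```text
clock: 29.1
ee_pos: [0.5555, 0.1589, 0.1078]
ee_rot: [[0.939, 0.001, -0.344], [0.344, 0.002, 0.939], [0.002, -1.0, 0.001]]
wrist_force: [3.4, 5.9, 0.2]
grip_width: 0.503
```

move_arm(
  commands=[
    [[-0.1,0,-0.01],[0,0,0]],
    [[-0.1,0,-0.01],[0,0,0]],
  ],
)

```text
clock: 29.35
ee_pos: [0.5537, 0.158, 0.1079]
ee_rot: [[0.939, 0.001, -0.344], [0.344, 0.002, 0.939], [0.002, -1.0, 0.001]]
wrist_force: [2.6, 6.4, 0.2]
grip_width: 0.5
```

move_arm(
  commands=[
    [[-0.1,0,-0.03],[0,0,0]],
    [[-0.1,0,-0.03],[0,0,0]],
  ],
)

```text
clock: 29.6
ee_pos: [0.5521, 0.1569, 0.1079]
ee_rot: [[0.939, 0.001, -0.344], [0.344, 0.002, 0.939], [0.002, -1.0, 0.001]]
wrist_force: [4.4, 7.1, 0.1]
grip_width: 0.502
```

move_arm(
  commands=[
    [[-0.1,0,-0.03],[0,0,0]],
    [[-0.1,0,-0.03],[0,0,0]],
  ],
)

```text
clock: 29.85
ee_pos: [0.5506, 0.1558, 0.108]
ee_rot: [[0.939, 0.002, -0.344], [0.344, 0.002, 0.939], [0.002, -1.0, 0.001]]
wrist_force: [5.4, 8.7, -0.3]
grip_width: 0.503
```

move_arm(
  commands=[
    [[0,0,0],[0,0,0]],
    [[0,0,0],[0,0,0]],
  ],
)

```text
clock: 30.1
ee_pos: [0.5505, 0.1558, 0.1079]
ee_rot: [[0.939, 0.001, -0.344], [0.344, 0.002, 0.939], [0.002, -1.0, 0.001]]
wrist_force: [3.5, 7.6, -0.1]
grip_width: 0.5
```

move_arm(
  commands=[
    [[0,0,0],[0,0,0]],
  ],
)

```text
clock: 30.22
ee_pos: [0.5505, 0.1558, 0.108]
ee_rot: [[0.939, 0.002, -0.344], [0.344, 0.002, 0.939], [0.002, -1.0, 0.001]]
wrist_force: [3.7, 6.3, -0.2]
grip_width: 0.496
```

move_arm(
  commands=[
    [[-0.05,0,-0.01],[0,0,0]],
  ],
)

```text
clock: 30.35
ee_pos: [0.5502, 0.1557, 0.108]
ee_rot: [[0.939, 0.002, -0.344], [0.344, 0.002, 0.939], [0.002, -1.0, 0.002]]
wrist_force: [4.5, 8.0, -0.4]
grip_width: 0.499
```

move_arm(
  commands=[
    [[0,0,0],[0,0,0]],
  ],
)

```text
clock: 30.48
ee_pos: [0.5501, 0.1557, 0.108]
ee_rot: [[0.939, 0.002, -0.344], [0.344, 0.002, 0.939], [0.002, -1.0, 0.002]]
wrist_force: [4.5, 7.5, -1.2]
grip_width: 0.501
```

move_arm(
  commands=[
    [[-0.05,0,-0.015],[0,0,0]],
  ],
)

```text
clock: 30.6
ee_pos: [0.5498, 0.1555, 0.108]
ee_rot: [[0.939, 0.002, -0.344], [0.344, 0.002, 0.939], [0.002, -1.0, 0.002]]
wrist_force: [5.6, 8.6, -0.7]
grip_width: 0.503
```

move_arm(
  commands=[
    [[-0.05,0,-0.015],[0,0,0]],
  ],
)

```text
clock: 30.72
ee_pos: [0.5494, 0.1552, 0.108]
ee_rot: [[0.939, 0.002, -0.344], [0.344, 0.002, 0.939], [0.003, -1.0, 0.002]]
wrist_force: [5.0, 9.7, -0.8]
grip_width: 0.499
```

The pull is about 8.3 N, 3 N above clear, so I'll stop here. Backing off the knob and rising.

move_arm(
  commands=[
    [[0.4,0,0],[0,0,0]],
    [[0.6,0,0],[0,0,0]],
    [[0.3,0,0],[0,0,0]],
    [[0,-2,0],[0,0,0]],
    [[0,-4,0],[0,0,0]],
    [[0,-5,0],[0,0,0]],
    [[-1,0,5],[0,0,0]],
    [[-1,0,5],[0,0,0]],
    [[-1,0,5],[0,0,0]],
    [[0,0,0],[0,0,0]],
    [[0,0,0],[0,0,0]],
  ],
)

```text
clock: 32.1
ee_pos: [0.4817, 0.2882, 0.2183]
ee_rot: [[0.939, 0.001, -0.343], [0.343, -0.0, 0.939], [0.001, -1.0, -0.0]]
wrist_force: [0.2, 0.4, 0.1]
grip_width: 0.5
```

Run:
```python
from h import *
s=manip.sense(); print(s["clock"],s["ee_pos"],s["wrist_force"])
d=manip.get_image("side"); t=manip.get_image("top")
b=cv2.resize(d[110:280,170:340],None,fx=3,fy=3); a=cv2.resize(t[130:250,250-110:260],None,fx=2,fy=2)
a=cv2.copyMakeBorder(a,0,510-240,0,0,cv2.BORDER_CONSTANT)
cv2.imwrite("pics/end.png",cv2.convertScaleAbs(np.hstack([b,a]),alpha=1.5))
print("dark",dark(d,(205,130,275,200)))
```

```text
32.1 [0.48168225 0.28815945 0.21828723] [0.16797498 0.38805545 0.14302084]
dark [(array([205, 148,  14,   7,  44]), array([211.45454545, 151.        ])), (array([233, 152,  10,  29, 221]), array([237.7239819 , 165.92307692])), (array([242, 195,   8,   3,  16]), array([245.3125, 195.9375]))]
```

View pics/end.png

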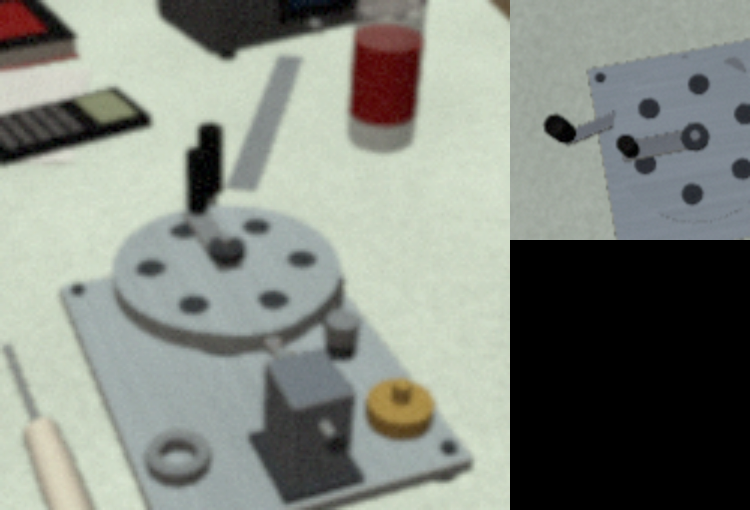

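The final view shows the crank handle unmoved, with its left edge at column 233 as before, and the brake knob pulled in behind it. The mass and ring are in place and the gripper is clear. Handing in.

```bash
python3 -c "
from rig import manip
print(manip.job_done())"
```

```text
the job is handed in; nothing more can be done
None
```

I parked the disc with its high spot at the feeler, set the brake, and handed the job in at about 32 s. No verdict was reported.

- **Finding the high spot:** I turned the disc by its crank through about 240°. The lesser swell showed near crank angle −35° with about 9 N of drag, and the high spot near 100° with about 17 N. I did not go through the remaining third of the turn, since both swells had shown.
- **Locating the top:** I swept slowly both ways over the high spot. Drag peaked at 99.3° one way and 104.4° the other, which puts the top at 101.9°. I parked at about 101°, eased the force to near zero, and let go.
- **Brake:** I pulled the lever in by its knob until the pull rose from about 5.3 N to about 8.3 N. By the figures given, that is roughly 11 N at the shoe. I then backed the gripper off and clear.

**Last checks:**
- The side camera put the crank at 101°, and it had not moved after braking.
- The mass and ring looked untouched in the final view.
- The wrist force was near zero.

**What disagreed or was not checked:**
- The drag on both swells was higher than the stated ranges (17 N against 7–12 N, and 9 N against 3–7 N). Their order was clear.
- The brake readings were noisy by about 0.6 N, and readings taken while holding still were lower than those while moving.
- The shoe and feeler forces are worked out from these readings, not measured directly.

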